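# Hang the oiled tea spatula on its S-hook

## Robot

A 7-joint arm with a two-finger parallel gripper is mounted at the origin on the work surface. World frame = base frame: x ahead of the robot, y to its left, z up, the work surface at z = 0. Lengths are in mm, angles in rad, forces in N, time in s.
With the tool pointing down it reaches from about 400 to 900 mm from the base axis. Payload 5.5 kg.
Tool frame: the origin (TCP) lies midway between the tips of the shut fingers; the grasp point (between the pads) lies 19 mm behind it; z points along the fingers, y is the direction in which the jaws open and shut (so a half turn about z gives the same grasp; the last joint's range is limited). The gripper opens to 85 mm and grips with 20 to 120 N. Pads are 22 mm wide; open, the fingers measure 114 mm over their backs; the gripper's body (76 mm by 85 mm) begins 54 mm behind the grasp point. The pads swing forward as they close: fully open they stand 13 mm farther back than shut.
Start: joints at [-1.008, 0.501, -0.427, 1.55, 0.221, 1.138, -0.21], TCP at [191.926, 621.019, 231.31] pointing down, gripper open.
Joint ranges: [-2.88, 2.88], [-0.31, 2.03], [-1.54, 1.56], [0.2, 2.42], [-1.41, 4.55], [0.19, 2.02], [-2.57, 2.57]. Speed limits (rad/s): [2.57, 2.57, 3.14, 3.14, 3.14, 3.14, 3.14].

## Interface

Orientations are given as a unit quaternion [x, y, z, w].
In Python, from workcell import env gives the robot as it stands. The module is installed in compiled form; this text tells all that it offers.
- The arm moves only by the tool servo_tool, never from a script. Its argument "steps" is a list of rows, each a list of 3 entries, a list of its own where there are three numbers: the shift along the world's x, y, z in cm, then the turn, a rotation vector about the world's x, y, z in degrees, then the finger opening in cm, from 0 to 8.54. A call has 1 to 12 rows; each row is the pose to reach, as a shift and turn from the pose commanded when the call began; what a row does not reach only later rows make up. A row lasts 1/12 s, in which the tool goes at most 41.7 mm and 7.16 degrees, less where a joint would pass 70% of its speed; a pose out of reach is approached as far as the arm can. A call with a gripper value outside its range is refused whole. The fingers move at their own pace and stop on an object; "newtons" is the grip in N (left out, the last holds). Time passes only in rows, so rows that repeat a pose let the fingers close. It gives the time, the measured TCP pose, the force and the opening at its end, in the units of the state.
- env.read_state(): the state, without advancing time (a new reading comes with each control period).
- env.grab_frame(name): name is "scene" or "top" or "wrist"; returns a dict with "color" (480x640x3 uint8, red, green, blue), "vfov" (degrees; the focal length in pixels is half the picture's height over the tangent of half this angle, whatever the lens; pixels are square), "cx", "cy" (the principal point, pixels), "extrinsics" (4x4, takes a point from camera to world coordinates). Camera axes: x right, y down, z forward; pixel columns grow to the right and rows downward; lengths in mm; the calibration is good to about 2 mm. A picture is of the moment at which its call begins. There is no depth.
- env.finish_job(): hands the job in, once; it reports no verdict.
The state is a dict: "time_s": time; "joint_positions": joint angles; "qvel": joint speeds; "tau": joint torques, N m; "position": TCP position; "tool_rot": TCP orientation; "ft_force": force on the tool from outside, world axes, zero at the start; "ft_torque": the same for the moment, N m; "finger_gap": finger opening in mm.
Only numpy, scipy, OpenCV 4.12 (cv2) and the standard library are available. Lean on these libraries where they do the work, as an engineer would, in place of code of your own. Each camera call takes 0.05 s, during which the arm holds its last target.

## Task

The dark wooden spatula in the rack is freshly oiled and has to hang up to dry without the gripper touching it. Take the brass S-hook off the rail by its red grip, pass its lower end through the spatula's hole, lift the spatula out of its slot with it, and hang the hook with the spatula back on the rail, both hanging still and let go. Leave the other scoops, the bowl and the whisk where they are.

Things in the scene. Friction and masses are not known exactly. Their poses are not given: they have to be found in the camera images.
- rack: Fixed maple rack. Origin: on the table under the middle of the slot row; x away from the robot (yaw within 0.2 rad), y along the row. Five slots, centres at y = -108, -54, 0, 54, 108 mm, each 48 (y) x 8.6 mm (x, centred on x = 0), floor z = 12, slat walls to z = 60 mm. Ledge (top z = 12 mm) on the robot's side, x -160 to -25 mm. 280 mm long in y, back edge at x = 25 mm.
- stand: Fixed maple stand with the steel rail. Origin: on the table under the middle of the rail; x away from the robot (yaw within 0.2 rad), y along the rail. Base 110 x 250 x 14 mm; two posts 22 x 16 mm at y = +-112 mm, up to z = 282 mm.
- rail_mid (a point): Middle of the rail, on its axis, 272 mm over the table; axes as the stand. The rail is a round steel bar, 12 mm diameter, along y, free from y = -104 to 104 mm.
- hook: Loose brass S-hook, 112 mm tall, 45 g, flat in its own x-z plane; starts hanging on the rail, within 50 mm of its middle, its x, y along the stand's. Origin: on the rail's axis when hung. Upper arch over the origin, 14 mm wide (y), 18 mm inside, top z = 10, open downward, free end at x = 12, z = -12 mm; back leg straight at x = -11 mm to z = -36. To unhook: raise 22 to 32 mm, then move along -x.
- hook_grip (a point): Centre of the hook's red wooden grip, a block 22 (x) x 12 (y) x 22 (z) mm at x = -34, z = -10 mm in the hook's frame, clear of the rail on the robot's side; grip it across y from above.
- hook_bend (a point): Lower bend of the hook: upper surface of the wire (5.5 mm diameter) at its lowest place, hook frame x = 0, z = -96.25 mm. The wire comes down straight at x = 12 mm (z -68 to -88), bends under and ends upturned at x = -13 mm, open to the hook's -x: it enters a hole by moving along -x. Outline: 5.5 mm below to 9 mm above this point.
- hook_point (a point): Centre of the rounded free end (radius 2.75 mm) of the S-hook's lower bend, hook frame x = -13, z = -90 mm.
- spatula: Dark brown flat wooden spatula, 141 mm tall, 6 mm thick (x), about 70 g, loose, upright in the middle slot or either end slot, faces square to the rack's x. Origin: centre of its bottom edge; z up along it, y across. Blade 44 mm wide to z = 56, neck 24 mm wide, square top end 44 mm wide from z = 95 to 141 mm with a round hole.
- spatula_hole (a point): Centre of the spatula's hole: 24 mm diameter, right through along x, at z = 118 mm of the spatula (11 mm of wood above the hole). Axes as the spatula.
- scoop_a: Light bamboo scoop without a hole, 30 mm wide, 6 mm thick, 86 mm tall, standing in another slot. Origin: bottom centre. To be left alone.
- scoop_b: Second light bamboo scoop like the first, in another slot. To be left alone.
- bowl: Blue-glazed tea bowl, 110 mm wide, 70 mm high, on the ledge. Origin: centre of its foot. To be left alone.
- whisk: Black ceramic whisk holder (62 mm wide) with a bamboo whisk on it, 97 mm tall in all, on the ledge. Origin: centre of its foot. To be left alone.

How it is judged (in metres and radians):
On the way:
1. the S-hook is off the rail and carries the spatula by its hole, lifted clear of the rack (distance between spatula_hole and hook_bend below 0.018 m and contact force between spatula and hook above 0.2 N and height (world z) of spatula above 0.065 m and contact force between spatula and rack below 0.05 N and contact force between hook and stand below 0.05 N and contact force between the fingers and hook above 0.5 N), for 0.2 s.
At the end, for the whole second after the job is handed in: The hook hangs by its arch on the rail (within 8 mm of its axis, between the posts, leaning under 0.4 rad); the spatula hangs by its hole in the lower bend (hole centre within 18 mm of it), within 0.3 rad of upright; both almost still (under 60 and 50 mm/s) and released (x of hook in the frame of rail_mid between -0.008 and 0.008 m and z of hook in the frame of rail_mid between -0.006 and 0.006 m and y of hook in the frame of rail_mid between -0.1 and 0.1 m and contact force between hook and stand above 0.2 N and distance between spatula_hole and hook_bend below 0.018 m and contact force between spatula and hook above 0.1 N and angle between spatula's own z axis and vertical below 0.3 rad and angle between hook's own z axis and vertical below 0.4 rad and linear speed of spatula below 0.06 m/s and linear speed of hook below 0.05 m/s); the robot touches nothing.
It fails at once if the gripper touches the oiled spatula (contact force between the fingers and spatula above 0.3 N).
It fails at once if a bamboo scoop is moved by more than 20 mm (distance of any of scoop_a, scoop_b from where it was at the start of the episode above 0.02 m).
It fails at once if the bowl or the whisk is moved by more than 20 mm or tipped (distance of any of bowl, whisk from where it was at the start of the episode above 0.02 m or angle between any of bowl, whisk's own z axis and vertical above 0.3 rad).
It also fails if it takes over 72 s, if anything falls off the work surface, if the arm or the gripper's body presses on something with over 40 N, if the wrist force passes 120 N, or if a joint passes its speed limit or range.

## Working session

There is one attempt and no reset: what is moved stays moved. The work goes in short steps, Python scripts to look and compute and a tool call to move; the robot and the scene stay as the last step left them, time stands still between calls to the robot, and variables do not carry over. Pictures are saved under pics/ and viewed, and the job is handed in when it is done.

Besides the shell and the picture viewer there is one more tool, called after "Emit:" as name([rows], argument=value, ...), one row to a line, values as JSON. servo_tool: Moves the arm, as the interface text tells. Its arguments: {"type":"object","properties":{"steps":{"type":"array"},"newtons":{"type":"number"}},"required":["steps"]}

```bash
mkdir -p pics
cat > h.py <<'E'
import numpy as np,cv2
from workcell import env
def grab(n,fn=None):
    f=env.grab_frame(n)
    if fn: cv2.imwrite('pics/'+fn,cv2.cvtColor(f['color'],cv2.COLOR_RGB2BGR))
    return f
def ray(f,u,v):
    F=240/np.tan(np.radians(f['vfov'])/2);E=np.array(f['extrinsics'])
    d=E[:3,:3]@np.array([(u-f['cx'])/F,(v-f['cy'])/F,1]);return E[:3,3],d/np.linalg.norm(d)
def plane(f,u,v,z):
    o,d=ray(f,u,v);return o+d*(z-o[2])/d[2]
def tri(a,b):
    A=np.zeros((3,3));B=np.zeros(3)
    for o,d in(a,b):
        P=np.eye(3)-np.outer(d,d);A+=P;B+=P@o
    p=np.linalg.solve(A,B);return p,[np.linalg.norm((np.eye(3)-np.outer(d,d))@(p-o)) for o,d in(a,b)]
def proj(f,p):
    F=240/np.tan(np.radians(f['vfov'])/2);E=np.array(f['extrinsics'])
    c=E[:3,:3].T@(np.array(p)-E[:3,3]);return c[:2]/c[2]*F+[f['cx'],f['cy']]
E
python3 - <<'E'
from h import *
np.set_printoptions(precision=3,suppress=True)
for n in('scene','top','wrist'):
    f=grab(n,n+'0.png');print(n,f['vfov'],f['cx'],f['cy'],np.array(f['extrinsics']).tolist())
print(env.read_state())
E
```

```text
scene 43.901009443653685 326.22216730806815 230.39318186246035 [[-0.029341544741136823, 0.553912637176158, -0.8320576086598558, 1317.0562570915004], [0.9995606472495528, 0.01975182760986195, -0.022099270941036323, 8.115705761980553], [0.004193593001103553, -0.8323404686080236, -0.5542488232690413, 673.5138987155522], [0.0, 0.0, 0.0, 1.0]]
top 50.03846003797088 318.77095187121455 242.18572267847 [[-0.026160581518301133, -0.9867778983257418, 0.15995312860477678, 382.99428060932917], [-0.999607586357569, 0.02742522977858718, 0.005703513652737717, -36.21351249904775], [-0.010014852521110652, -0.15974115358110957, -0.9871081331756701, 1134.6972244937124], [0.0, 0.0, 0.0, 1.0]]
wrist 60.66025126560397 312.55965142203695 236.09909078297 [[0.2942628267450235, 0.914826992367891, 0.27658807427498827, 121.56141167149671], [0.9557239712071005, -0.2813558725136581, -0.08620071845528361, 642.2316121009663], [-0.0010390650398866988, 0.28970751981472, -0.9571146604804703, 373.3282039964944], [0.0, 0.0, 0.0, 1.0]]
{'time_s': 0.15, 'joint_positions': array([-1.008,  0.502, -0.427,  1.551,  0.221,  1.138, -0.21 ]), 'qvel': array([-0.002, -0.001, -0.002, -0.003,  0.   ,  0.   ,  0.001]), 'tau': array([ -0.008, -57.003,  -5.826, -28.128,   0.011,   0.008,   0.   ]), 'position': array([191.841, 620.489, 230.476]), 'tool_rot': array([ 0.149,  0.989, -0.001, -0.   ]), 'ft_force': array([ 0.461, -0.939, -0.319]), 'ft_torque': array([ 0.033, -0.026, -0.01 ]), 'finger_gap': 85.65660432101916}
```

View pics/scene0.png

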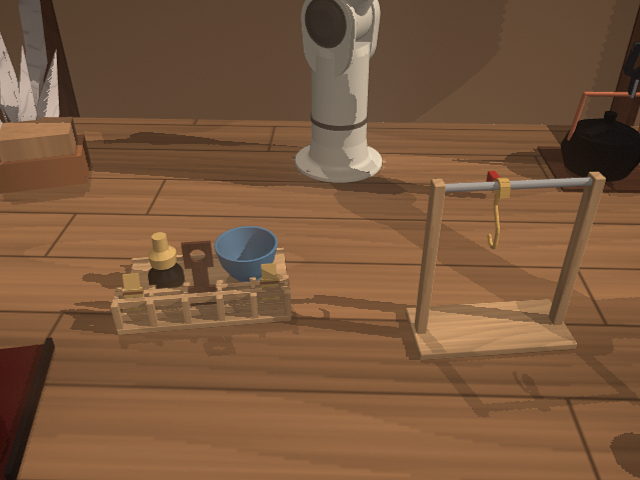

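View pics/top0.png

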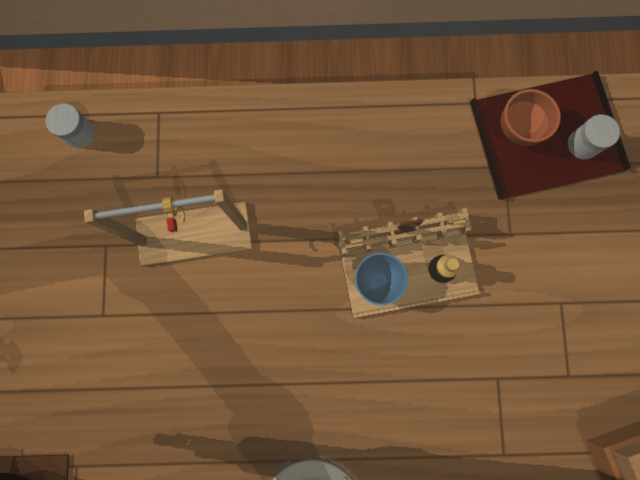

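View pics/wrist0.png

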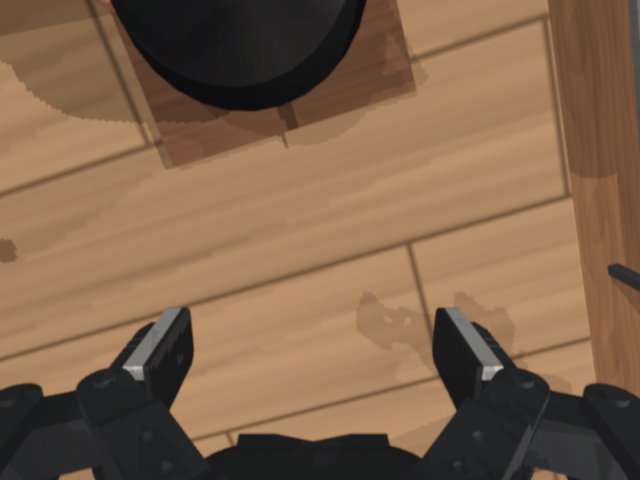

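Run:
```python
import cv2
s=cv2.imread('pics/scene0.png');t=cv2.imread('pics/top0.png')
def c(im,x,y,w,h,k,fn): cv2.imwrite('pics/'+fn,cv2.resize(im[y:y+h,x:x+w],None,fx=k,fy=k,interpolation=cv2.INTER_CUBIC))
c(s,100,220,200,120,4,'c1.png');c(s,405,160,210,150,3.8,'c2.png');c(t,330,200,160,120,5,'c3.png');c(t,75,180,180,90,4.4,'c4.png')
```

```text
(no output)
```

View pics/c1.png

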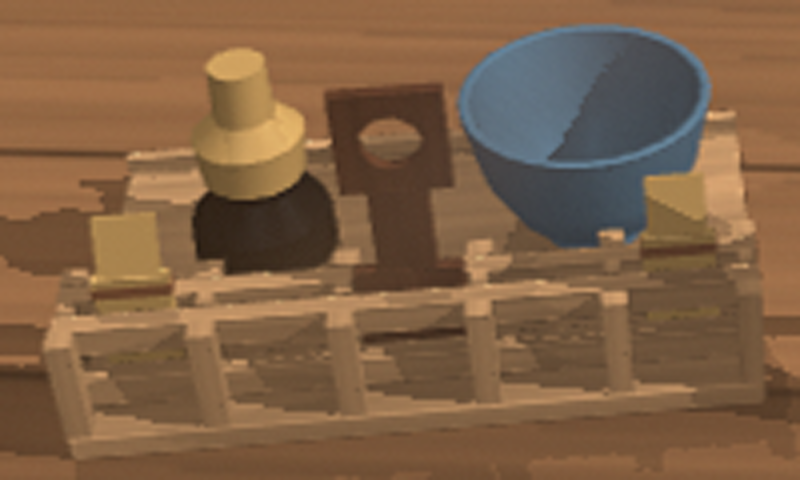

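View pics/c2.png

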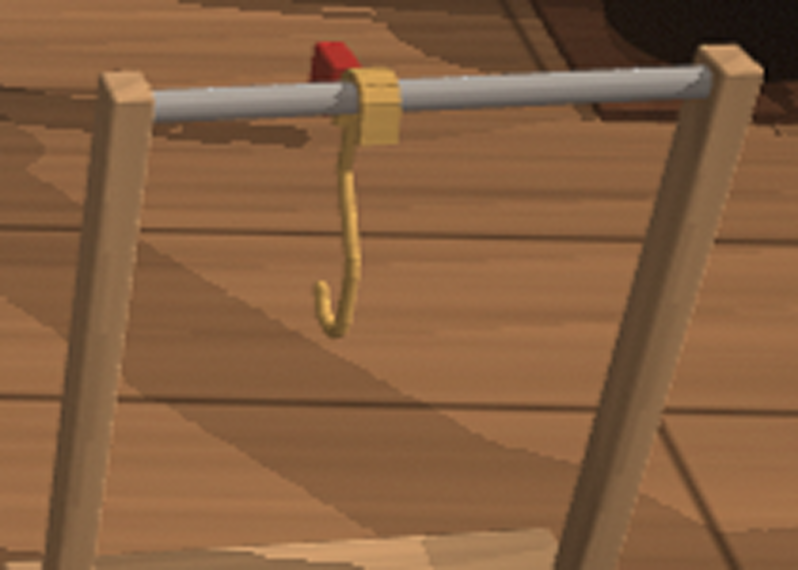

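View pics/c3.png

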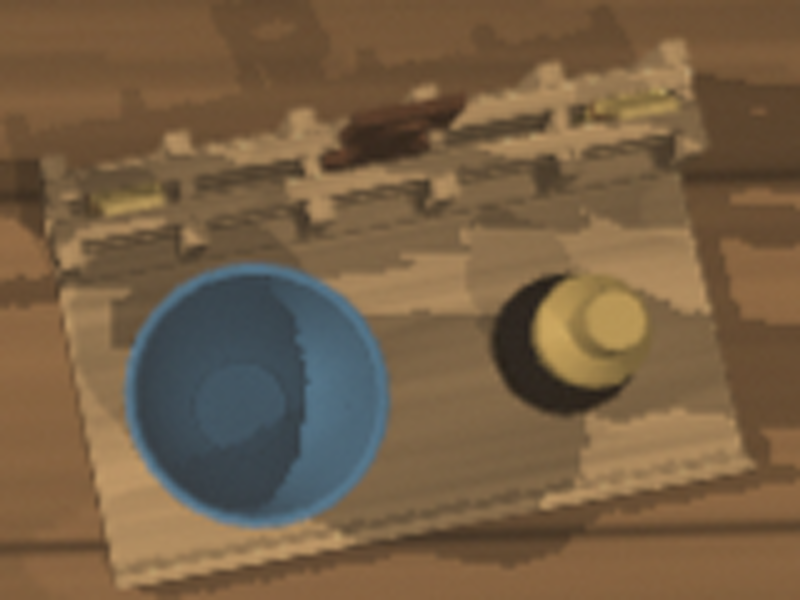

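View pics/c4.png

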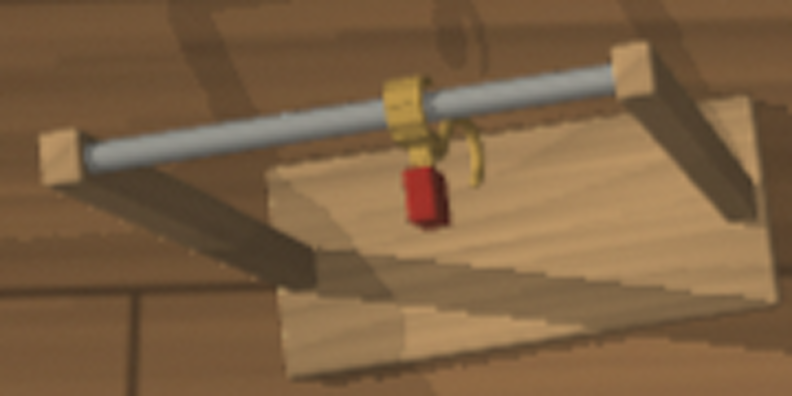

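```bash
cat > m.py <<'E'
from h import *
np.set_printoptions(precision=1,suppress=True)
s=grab('scene');t=grab('top')
pT=[plane(t,89.1,215.2,282),plane(t,218.6,195.9,282)];pS=[plane(s,597.1,176.3,282),plane(s,438.4,183.2,282)]
print('posts top',pT,'scene',pS)
for P in(pT,pS):
    m=(P[0]+P[1])/2;d=P[0]-P[1];print('mid',m,'len',np.linalg.norm(d),'yaw',np.arctan2(-d[0],d[1]))
for n,f in(('s',s),('t',t)):
    im=f['color'].astype(int);m=((im[...,0]>100)&(im[...,1]<45)&(im[...,2]<50)).astype(np.uint8)
    k,_,st,c=cv2.connectedComponentsWithStats(m)
    print(n,[(st[i],c[i]) for i in range(1,k) if st[i][4]>15])
# spatula hole, scene crop c1
H=ray(s,100+391/4-.4,220+142/4-.4)
print('hole at z130',plane(s,100+391/4-.4,220+142/4-.4,130))
# spatula top corners front/back
for u,v in((326,90),(444,84)): print('top corner',plane(s,100+u/4,220+v/4,153))
print('spat top in top view',[plane(t,330+u/5,200+v/5,153) for u,v in((343,130),(465,97))])
# rack corners top view ledge front corners z=12
R=[plane(t,330+u/5,200+v/5,12) for u,v in((118,585),(752,465))];print('ledge front',R)
d=R[0]-R[1];yr=np.arctan2(-d[0],d[1]);c=np.array([np.cos(yr),np.sin(yr)])
print('yaw',yr,'len',np.linalg.norm(d),'origin',(R[0]+R[1])[:2]/2+160*c)
# rack back bottom edge in scene z~0
B=[plane(s,100+u/4,220+v/4,0) for u,v in((75,458),(764,402))];d=B[1]-B[0]
yb=np.arctan2(-d[0],d[1]);print('back',B,'yaw',yb,np.linalg.norm(d),'origin',(B[0]+B[1])[:2]/2-25*np.array([np.cos(yb),np.sin(yb)]))
E
python3 m.py
```

```text
posts top [array([578.5, 358.3, 282. ]), array([606. , 137.7, 282. ])] scene [array([581.5, 361.9, 282. ]), array([609.1, 140.3, 282. ])]
mid [592.3 248.  282. ] len 222.30679263194665 yaw 0.12376478898590484
mid [595.3 251.1 282. ] len 223.2812086572743 yaw 0.12425860425682833
s []
t []
hole at z130 [ 577.2 -210.9  130. ]
top corner [ 576.9 -232.6  153. ]
top corner [ 571.3 -188.4  153. ]
spat top in top view [array([ 569.6, -186.3,  153. ]), array([ 581.3, -234.3,  153. ])]
ledge front [array([ 399.2, -100.6,   12. ]), array([ 443.5, -377.4,   12. ])]
yaw 0.15860700484554585 len 280.3327261723864 origin [ 579.4 -213.8]
back [array([ 620.7, -344.3,    0. ]), array([578.1, -69.3,   0. ])] yaw 0.15355813302199353 278.2338185323956 origin [ 574.7 -210.6]
```

Run:
```python
from h import *
np.set_printoptions(precision=1,suppress=True)
P=[]
for n in('scene','top'):
    f=grab(n);im=cv2.cvtColor(f['color'],cv2.COLOR_RGB2HSV).astype(int)
    m=(((im[...,0]<5)|(im[...,0]>175))&(im[...,1]>180)&(im[...,2]>70))
    x0,y0,x1,y1=(470,160,530,210) if n=='scene' else (140,190,200,250)
    w=np.zeros_like(m);w[y0:y1,x0:x1]=m[y0:y1,x0:x1]
    v,u=np.nonzero(w);print(n,len(u),u.min(),u.max(),v.min(),v.max(),u.mean(),v.mean(),plane(f,u.mean(),v.mean(),267))
    # brass arch
    b=(im[...,0]>18)&(im[...,0]<30)&(im[...,1]>130)&(im[...,2]>120)
    w=np.zeros_like(m);w[y0:y1+40,x0:x1]=b[y0:y1+40,x0:x1];v,u=np.nonzero(w);print('brass',len(u),u.min(),u.max(),v.min(),v.max())
    # rail line
    # expected hook at several y along rail: proj of arch top and grip
    for yy in(0,-10,10):
        r=np.array([593.8,249.5,272]);c,s_=np.cos(.124),np.sin(.124);R=np.array([[c,-s_,0],[s_,c,0],[0,0,1]])
        print(yy,'arch',proj(f,r+R@[0,yy,10]),'grip top',proj(f,r+R@[-34,yy,1]),'gripc',proj(f,r+R@[-34,yy,-10]))
```

```text
scene 55 488 498 171 180 493.2181818181818 174.5090909090909 [553.4 227.5 267. ]
brass 6 490 506 178 239
0 arch [517.2 179.2] grip top [507.4 173.2] gripc [506.1 180. ]
-10 arch [510.1 179.5] grip top [500.6 173.5] gripc [499.3 180.3]
10 arch [524.3 178.9] grip top [514.2 172.9] gripc [512.9 179.7]
top 62 167 173 218 229 170.3548387096774 223.80645161290323 [562.8 223.8 267. ]
brass 163 162 184 197 221
0 arch [153.1 204.7] grip top [156.8 225. ] gripc [158.8 226.3]
-10 arch [158.9 203.8] grip top [162.6 224.2] gripc [164.5 225.4]
10 arch [147.3 205.5] grip top [151.  225.9] gripc [153.1 227.1]
```

Emit:
servo_tool([
  [[0,0,4],[0,0,6],4],
  [[3,-3,7],[0,0,12],4],
  [[37.06,-39.56,9.9],[0,0,24.2],4],
  [[37.06,-39.56,9.9],[0,0,24.2],4],
  [[37.06,-39.56,9.9],[0,0,24.2],4],
  [[37.06,-39.56,9.9],[0,0,24.2],4],
  [[37.06,-39.56,9.9],[0,0,24.2],4],
  [[37.06,-39.56,9.9],[0,0,24.2],4],
  [[37.06,-39.56,9.9],[0,0,24.2],4],
  [[37.06,-39.56,9.9],[0,0,24.2],4],
  [[37.06,-39.56,9.9],[0,0,24.2],4],
  [[37.06,-39.56,9.9],[0,0,24.2],4],
], newtons=50)

```text
time_s: 1.35
position: [500.3, 291.6, 324.4]
tool_rot: [-0.061, 0.998, 0.0, 0.0]
ft_force: [-0.2, 1.3, -0.9]
finger_gap: 39.9
```

Run:
```python
from h import *
for i in range(3): grab('wrist','w1.png')
s=env.read_state();print(s['time_s'],s['position'],s['tool_rot'])
```

```text
1.5 [502.44271126 288.90129763 323.87064679] [-5.68920035e-02  9.98379963e-01 -7.14708540e-04  4.88485929e-04]
```

View pics/w1.png

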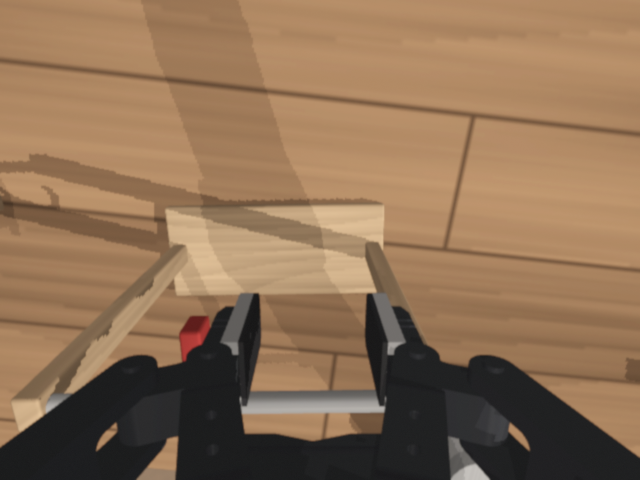

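Emit:
servo_tool([
  [[3,-3.2,0.3],[0,0,0],4],
  [[6,-6.35,0.6],[0,0,0.6],4],
  [[6,-6.35,0.6],[0,0,0.6],4],
  [[6,-6.35,0.6],[0,0,0.6],4],
  [[6,-6.35,0.6],[0,0,0.6],4],
])

```text
time_s: 1.92
position: [558.6, 230.7, 329.7]
tool_rot: [-0.067, 0.998, 0.0, -0.0]
ft_force: [-0.5, 0.7, 0.1]
finger_gap: 40.1
```

Run:
```python
from h import *
f=grab('wrist','w2.png')
s=env.read_state();print(s['time_s'],s['position'],s['tool_rot'])
im=cv2.cvtColor(f['color'],cv2.COLOR_RGB2HSV).astype(int)
m=(((im[...,0]<5)|(im[...,0]>175))&(im[...,1]>180)&(im[...,2]>60))
v,u=np.nonzero(m);print(len(u),u.min(),u.max(),v.min(),v.max(),plane(f,u.mean(),v.mean(),267))
g=s['position'].copy()
print('axis at 273',proj(f,[g[0],g[1],273]), 'tcp',proj(f,g))
```

```text
1.9667 [557.95689534 231.71518608 329.75709223] [-6.76146996e-02  9.97711257e-01  5.31043662e-04 -4.66652267e-04]
69 290 308 239 247 [551.54090002 222.64461412 267.        ]
axis at 273 [314.59498986 259.67064018] tcp [315.61555278 310.42021342]
```

View pics/w2.png

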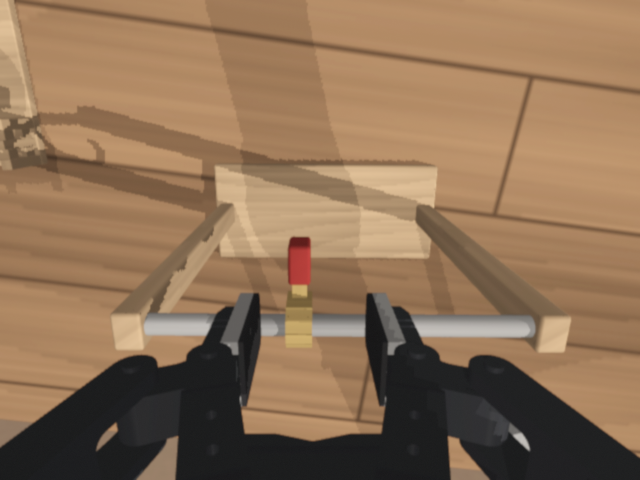

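Run:
```python
from h import *
np.set_printoptions(precision=1,suppress=True)
f=grab('wrist','w2b.png');im=f['color'][220:350,270:330]
cv2.imwrite('pics/w2c.png',cv2.resize(cv2.cvtColor(im,cv2.COLOR_RGB2BGR),None,fx=4,fy=4,interpolation=cv2.INTER_CUBIC))
print(np.array(f['extrinsics']));print(env.read_state()['position'])
a=plane(f,554,332.5,282);b=plane(f,128,331,282);print(a,b,(a+b)/2,np.linalg.norm(a-b));d=a-b;print(np.arctan2(d[0],-d[1]))
print('arch',plane(f,299,321,282))
r=np.array([593.8,249.5,272]);c,s_=np.cos(.124),np.sin(.124);R=np.array([[c,-s_,0],[s_,c,0],[0,0,1]])
for x in(-45,-23):
  for z in(1,-21): print(x,z,proj(f,r+R@[x,-26,z]),proj(f,r+R@[x,-14,z]))
```

```text
[[ -0.1   0.9   0.3 485.1]
 [  1.    0.1   0.  221.2]
 [  0.    0.3  -1.  472.8]
 [  0.    0.    0.    1. ]]
[557.7 232.  329.9]
[577.4 362.  282. ] [606.5 141.1 282. ] [591.9 251.6 282. ] 222.79307203285276
-3.0106539423272602
arch [588.7 228.8 282. ]
-45 1 [287.8 246.9] [311.2 247.2]
-45 -21 [290.  234.7] [311.3 234.9]
-23 1 [288.  286.5] [310.8 286.7]
-23 -21 [290.1 271. ] [310.8 271.2]
```

View pics/w2c.png

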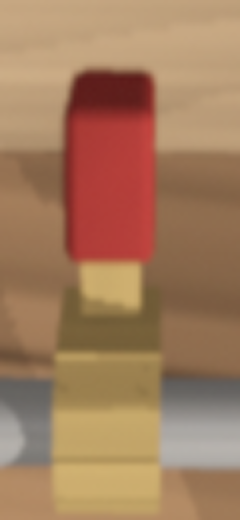

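Emit:
servo_tool([
  [[0.46,-0.75,0],[0,0,0],4],
  [[0.46,-0.75,0],[0,0,0],4],
  [[0.46,-0.75,0],[0,0,0],4],
  [[0.46,-0.75,0],[0,0,0],4],
])

```text
time_s: 2.35
position: [563.6, 222.6, 330.0]
tool_rot: [-0.067, 0.998, 0.0, -0.0]
ft_force: [-0.0, 0.7, 0.5]
finger_gap: 40.4
```

Run:
```python
from h import *
f=grab('wrist');s=env.read_state();print(s['time_s'],s['position'],s['tool_rot'],s['qvel'])
```

```text
2.4 [563.5605712  222.6529416  329.95000675] [-6.66635222e-02  9.97775509e-01  8.10344876e-05 -3.80070691e-05] [ 0.00173513  0.00137073  0.00028075 -0.00233556 -0.00180506  0.00097866
  0.00085448]
```

Emit:
servo_tool([
  [[-0.12,0.19,-1.5],[0,0,-0.3],4],
  [[-0.12,0.19,-3.5],[0,0,-0.3],4],
  [[-0.12,0.19,-5.5],[0,0,-0.3],4],
  [[-0.12,0.19,-7.5],[0,0,-0.3],4],
  [[-0.12,0.19,-8.7],[0,0,-0.3],4],
  [[-0.12,0.19,-8.7],[0,0,-0.3],4],
  [[-0.12,0.19,-8.7],[0,0,-0.3],4],
])

```text
time_s: 2.98
position: [562.3, 224.3, 242.7]
tool_rot: [-0.064, 0.998, -0.0, -0.001]
ft_force: [0.0, -1.1, -0.5]
finger_gap: 40.3
```

Run:
```python
from h import *
f=grab('wrist','w3.png');s=env.read_state();print(s['time_s'],s['position'],s['tool_rot'],s['ft_force'])
```

```text
3.0333 [563.01206008 224.65462586 243.76664311] [-6.39330527e-02  9.97954069e-01  2.67516170e-04  4.10545580e-04] [ 0.76109155 -0.45784117  0.79913736]
```

View pics/w3.png

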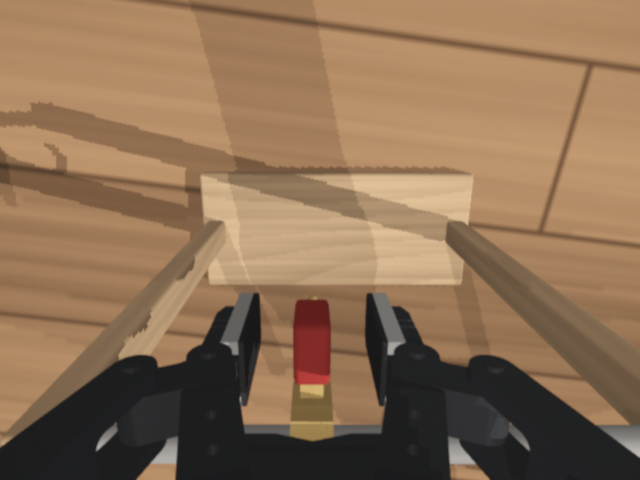

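The red grip (u 294–330, v 298–383) is centred between the pads (u 260 / 366). I'll close on it.

Emit:
servo_tool([
  [[0,0,0],[0,0,0],2.5],
  [[0,0,0],[0,0,0],1.5],
  [[0,0,0],[0,0,0],0.6],
  [[0,0,0],[0,0,0],0.6],
  [[0,0,0],[0,0,0],0.6],
  [[0,0,0],[0,0,0],0.6],
  [[0,0,0],[0,0,0],0.6],
  [[0,0,0],[0,0,0],0.6],
], newtons=60)

```text
time_s: 3.7
position: [563.3, 224.7, 244.2]
tool_rot: [-0.064, 0.998, 0.0, 0.001]
ft_force: [-0.8, -0.2, 6.4]
finger_gap: 11.0
```

Run:
```python
from h import *
f=grab('wrist','w4.png');s=env.read_state();print(s['time_s'],s['position'],s['tool_rot'],s['ft_force'],s['finger_gap'])
```

```text
3.75 [563.29728754 224.7012386  244.243942  ] [-6.39298148e-02  9.97953688e-01  3.75208346e-04  1.12878183e-03] [-0.64397206 -0.66556518  5.71546963] 10.904033883286408
```

View pics/w4.png

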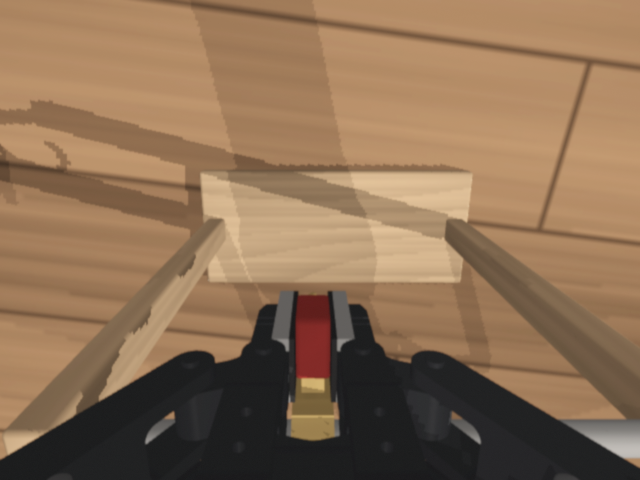

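Emit:
servo_tool([
  [[0,0,1],[0,0,0],0.6],
  [[0,0,2],[0,0,0],0.6],
  [[0,0,2.7],[0,0,0],0.6],
  [[0,0,2.7],[0,0,0],0.6],
  [[-1.5,-0.19,2.7],[0,0,0],0.6],
  [[-3.0,-0.38,2.7],[0,0,0],0.6],
  [[-5,-0.63,2.7],[0,0,0],0.6],
  [[-7,-0.88,3],[0,0,0],0.6],
  [[-9,-1.13,4],[0,0,0],0.6],
  [[-9,-1.13,6],[0,0,0],0.6],
  [[-9,-1.13,6],[0,0,0],0.6],
  [[-9,-1.13,6],[0,0,0],0.6],
])

```text
time_s: 4.75
position: [473.3, 213.2, 304.1]
tool_rot: [-0.064, 0.998, 0.0, 0.002]
ft_force: [-0.1, -0.1, -1.3]
finger_gap: 11.6
```

Run:
```python
from h import *
grab('wrist','w5.png');grab('scene','s5.png');s=env.read_state();print(s['time_s'],s['position'],s['tool_rot'],s['ft_force'],s['finger_gap'])
im=cv2.imread('pics/s5.png')[100:300,400:620];cv2.imwrite('pics/s5c.png',cv2.resize(im,None,fx=3,fy=3))
```

```text
4.85 [472.71243903 212.67451078 302.36057432] [-6.36569962e-02  9.97971810e-01 -1.07157672e-04 -2.02346355e-04] [-0.42748478  0.39246869 -0.12821236] 11.36996330758512
```

View pics/w5.png

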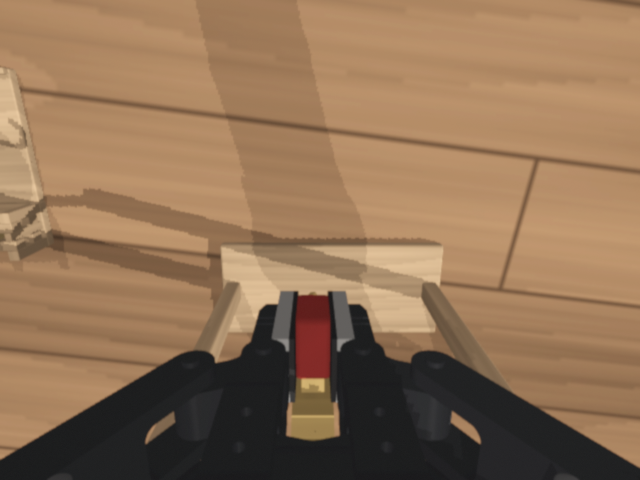

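View pics/s5c.png

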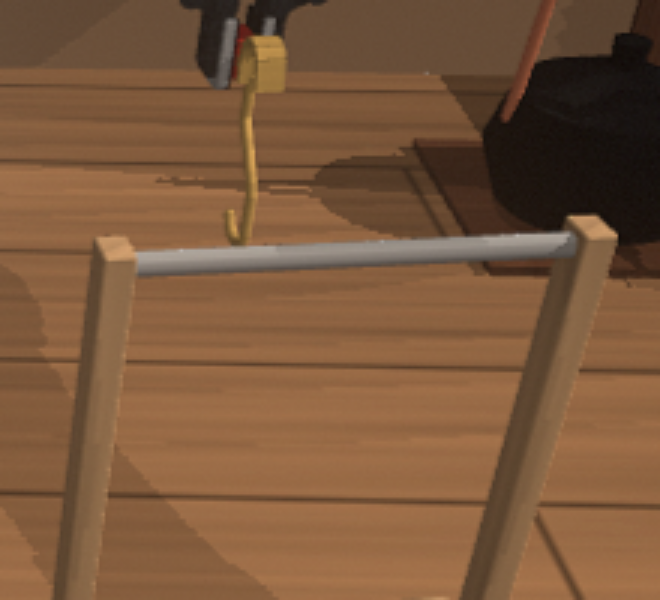

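Emit:
servo_tool([
  [[0.5,-2,0],[0,0,0.2],0.6],
  [[1.5,-5.5,0],[0,0,0.4],0.6],
  [[2.6,-9.5,0],[0,0,0.6],0.6],
  [[3.7,-13.5,0],[0,0,0.8],0.6],
  [[4.8,-17.5,0],[0,0,1],0.6],
  [[5.9,-21.5,0],[0,0,1.2],0.6],
  [[7,-25.5,0],[0,0,1.4],0.6],
  [[8.1,-29.5,0],[0,0,1.6],0.6],
  [[9.2,-33.5,0],[0,0,1.6],0.6],
  [[10.3,-37.5,0],[0,0,1.6],0.6],
  [[11.3,-41,0],[0,0,1.6],0.6],
  [[11.6,-42.2,0],[0,0,1.6],0.6],
])

```text
time_s: 5.85
position: [587.9, -217.2, 300.8]
tool_rot: [-0.074, 0.997, -0.002, -0.001]
ft_force: [-0.4, -1.0, -0.1]
finger_gap: 11.0
```

Run:
```python
from h import *
grab('top');grab('wrist','w6.png');grab('scene','s6.png');s=env.read_state();print(s['time_s'],s['position'],s['tool_rot'],s['ft_force'],s['finger_gap'])
im=cv2.imread('pics/s6.png')[130:330,80:340];cv2.imwrite('pics/s6c.png',cv2.resize(im,None,fx=3,fy=3))
```

```text
6.0 [ 587.9837414  -210.2859872   300.92572818] [-7.63385748e-02  9.97080800e-01  5.86761465e-04 -1.39827891e-03] [-0.15703685  0.35912427 -0.18448451] 10.79169652324773
```

View pics/w6.png

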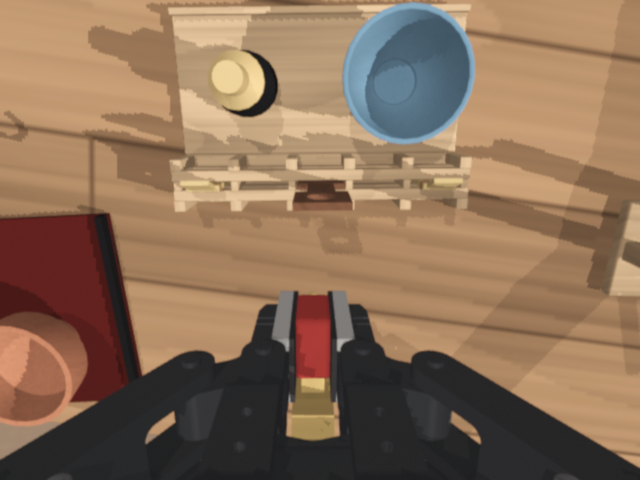

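View pics/s6c.png

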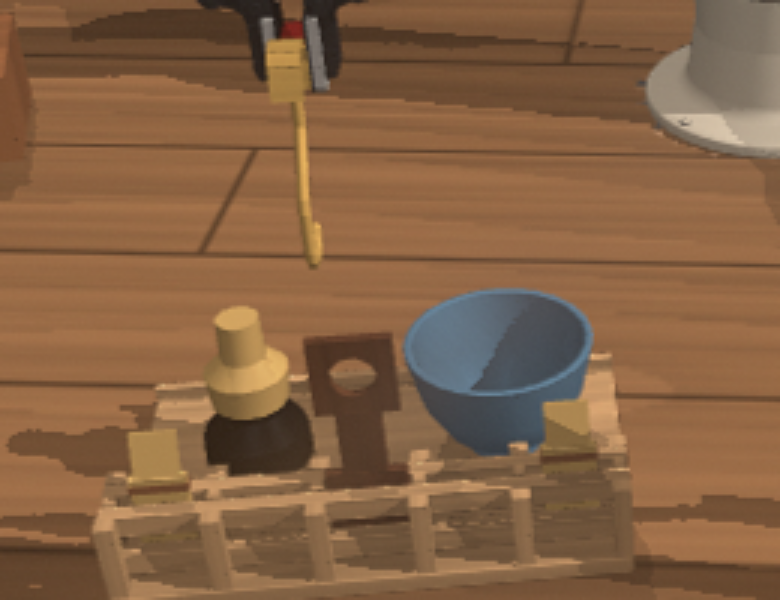

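Run:
```python
from h import *
np.set_printoptions(precision=1,suppress=True)
f=grab('scene');w=grab('wrist');t=grab('top')
im=cv2.cvtColor(w['color'],cv2.COLOR_RGB2BGR)[150:230,270:380];cv2.imwrite('pics/w6c.png',cv2.resize(im,None,fx=7,fy=7,interpolation=cv2.INTER_CUBIC))
s=env.read_state();p=s['position'];print(p)
c,si=np.cos(.154),np.sin(.154);R=np.array([[c,-si,0],[si,c,0],[0,0,1]])
O=p+R@[33,0,27.8]
print('bend low',proj(f,O+R@[0,0,-101.75]),'point',proj(f,O+R@[-13,0,-90]),'arch top',proj(f,O+R@[0,0,10]),'x12 z-78',proj(f,O+R@[12,0,-78]))
H=np.array([577,-211,130.]);print('hole',proj(f,H),'wrist corner pred',[proj(w,H+np.array(R)@[x,y,23]) for x in(-3,3) for y in(-22,22)])
im=cv2.cvtColor(f['color'],cv2.COLOR_RGB2BGR)[130:280,140:260];cv2.imwrite('pics/s7c.png',cv2.resize(im,None,fx=5,fy=5,interpolation=cv2.INTER_CUBIC)[:600*2])
```

```text
[ 588.6 -206.6  302.3]
bend low [189.2 216.8] point [188.8 204.7] arch top [178.5 143.6] x12 z-78 [186.5 206.7]
hole [197.3 255. ] wrist corner pred [array([280.1, 197.7]), array([341.1, 197.8]), array([280.3, 205.9]), array([340.9, 206. ])]
```

View pics/w6c.png

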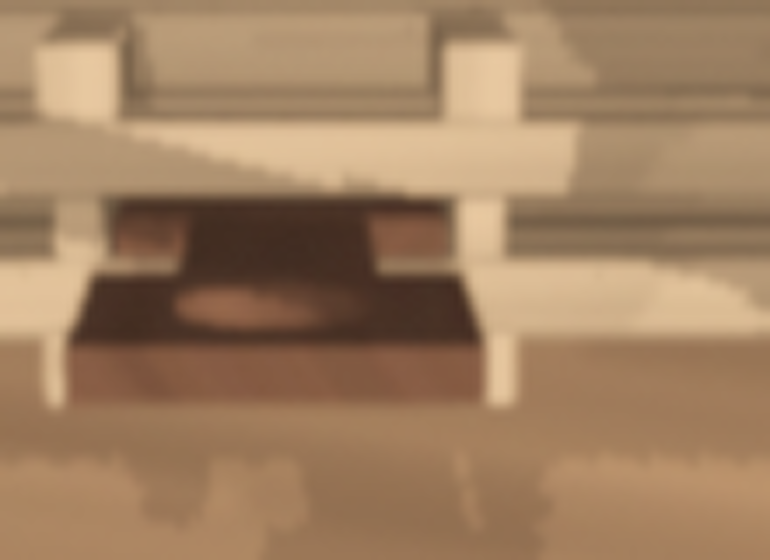

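View pics/s7c.png

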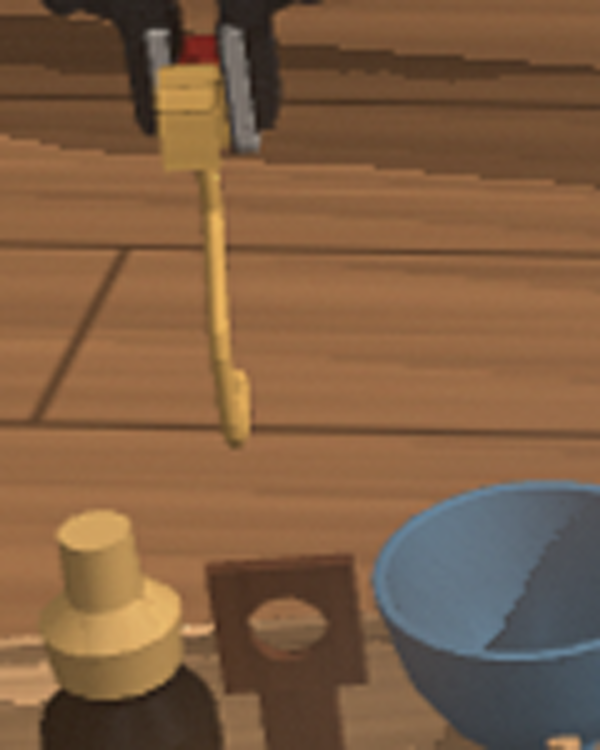

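```bash
cat > chk.py <<'E'
from h import *
import sys
np.set_printoptions(precision=1,suppress=True)
for i in range(2): grab('top')
p0=env.read_state()['position']
f=grab('scene');w=grab('wrist')
s=env.read_state();p=s['position'];print(s['time_s'],p0,p,s['tool_rot'],s['ft_force'])
q=s['tool_rot'];yaw=-2*np.arctan2(q[0],q[1]) ;print('yaw',yaw)
c,si=np.cos(yaw),np.sin(yaw);R=np.array([[c,-si,0],[si,c,0],[0,0,1]])
O=p+R@[33,0,27.8]
print('bend low',proj(f,O+R@[0,0,-101.75]),'point',proj(f,O+R@[-13,0,-90]),'arch top',proj(f,O+R@[0,0,10]),'x12 z-78',proj(f,O+R@[12,0,-78]))
H=np.array([577,-211,130.]);print('hole',proj(f,H),'wrist corner pred',[proj(w,H+np.array(R)@[x,y,23]) for x in(-3,3) for y in(-22,22)])
b=O+R@[0,0,-96.25];print('bend rel hole, rack frame',R.T@(b-H))
n=sys.argv[1]
im=cv2.cvtColor(w['color'],cv2.COLOR_RGB2BGR)[150:230,270:380];cv2.imwrite(f'pics/w{n}.png',cv2.resize(im,None,fx=7,fy=7,interpolation=cv2.INTER_CUBIC))
im=cv2.cvtColor(f['color'],cv2.COLOR_RGB2BGR)[130:280,140:260];cv2.imwrite(f'pics/s{n}.png',cv2.resize(im,None,fx=4,fy=4,interpolation=cv2.INTER_CUBIC))
E
python3 chk.py 8
```

```text
6.35 [ 588.7 -206.9  302.9] [ 588.7 -207.6  303.2] [-0.1  1.   0.   0. ] [0.8 0.  0.1]
yaw 0.15788780949365327
bend low [188.5 216.2] point [188.1 204.2] arch top [177.8 142.9] x12 z-78 [185.8 206.1]
hole [197.3 255. ] wrist corner pred [array([279.4, 195.9]), array([340.1, 196. ]), array([279.6, 204. ]), array([340. , 204.1])]
bend rel hole, rack frame [ 45.1   1.5 104.7]
```

View pics/w8.png

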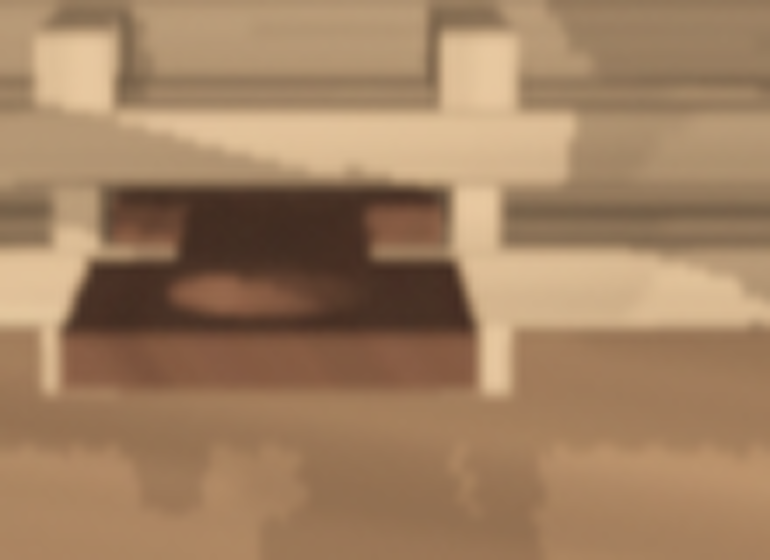

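View pics/s8.png

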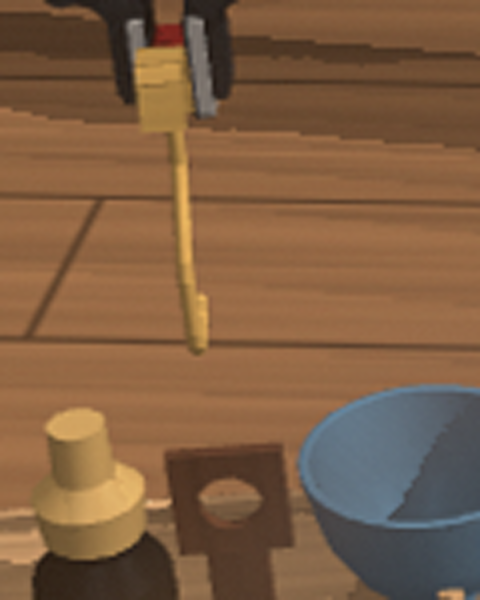

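Emit:
servo_tool([
  [[-0.6,-0.25,0],[0,0,0],0.6],
  [[-1.14,-0.46,0],[0,0,0],0.6],
  [[-1.14,-0.46,-2],[0,0,0],0.6],
  [[-1.14,-0.46,-4],[0,0,0],0.6],
  [[-1.14,-0.46,-6],[0,0,0],0.6],
  [[-1.14,-0.46,-8],[0,0,0],0.6],
  [[-1.14,-0.46,-9.5],[0,0,0],0.6],
  [[-1.14,-0.46,-10.6],[0,0,0],0.6],
  [[-1.14,-0.46,-10.6],[0,0,0],0.6],
  [[-1.14,-0.46,-10.6],[0,0,0],0.6],
  [[-1.14,-0.46,-10.6],[0,0,0],0.6],
])

```text
time_s: 7.27
position: [577.8, -214.0, 198.2]
tool_rot: [-0.078, 0.997, -0.0, 0.001]
ft_force: [0.1, -0.0, -0.0]
finger_gap: 11.0
```

```bash
sed -i 's/577,-211,130/578,-212,130/; s/\[150:230,270:380\]/[80:240,240:400]/; s/fx=7,fy=7/fx=5,fy=5/' chk.py; sed -i 's/\[130:280,140:260\]/[150:290,140:260]/;s/fx=4,fy=4/fx=5,fy=5/' chk.py; python3 chk.py 9
```

```text
7.4667 [ 578.  -214.   198.4] [ 577.8 -213.9  198.1] [-0.1  1.  -0.   0. ] [0.1 0.2 0.2]
yaw 0.15582688092448294
bend low [194.6 271.3] point [194.2 259.9] arch top [185.2 208. ] x12 z-78 [192.2 263.4]
hole [196.5 255.4] wrist corner pred [array([271.8, 263.2]), array([361.7, 263.3]), array([272.1, 274.6]), array([361.3, 274.7])]
bend rel hole, rack frame [32.5 -1.8 -0.4]
```

View pics/w9.png

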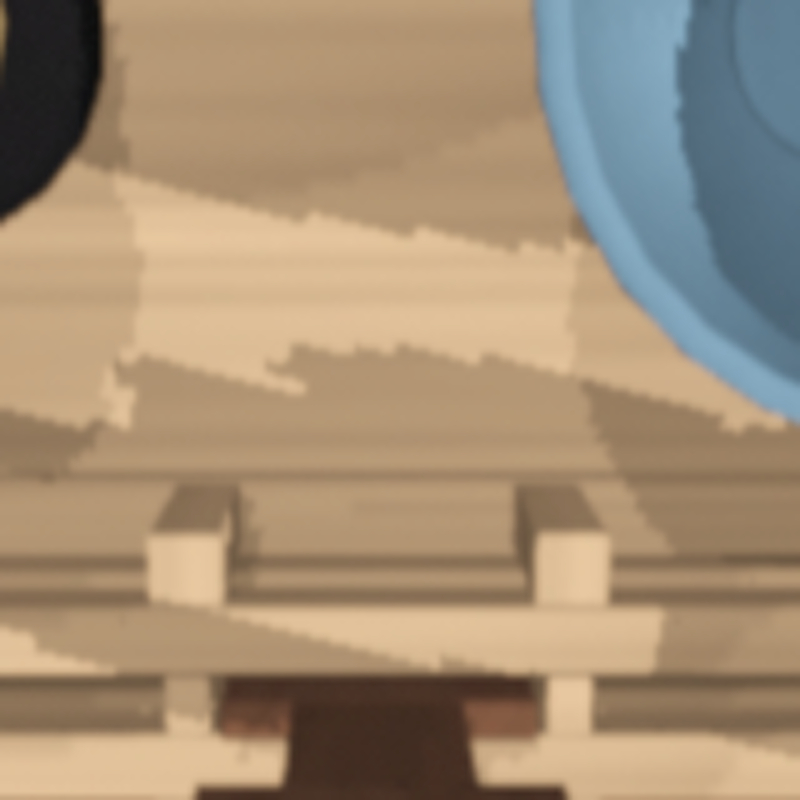

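View pics/s9.png

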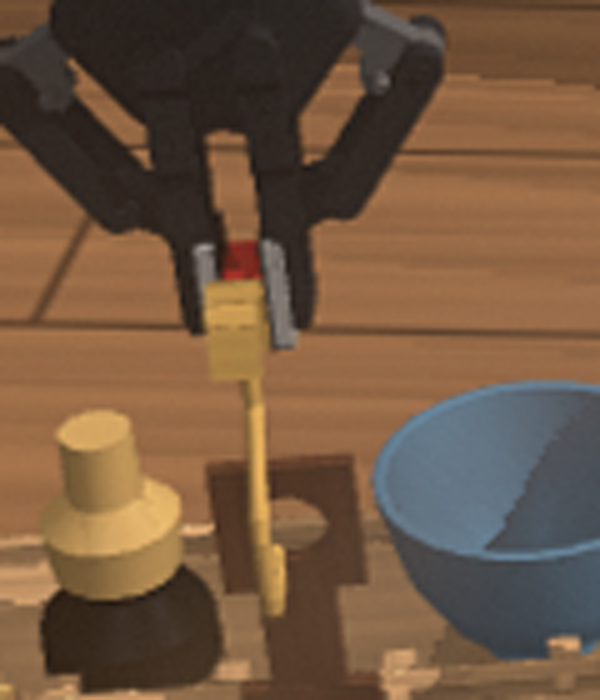

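Emit:
servo_tool([
  [[-0.04,0.23,0],[0,0,0],0.6],
  [[-0.04,0.23,0],[0,0,0],0.6],
  [[-0.5,0.15,0],[0,0,0],0.6],
  [[-1,0.08,0],[0,0,0],0.6],
  [[-1.4,0.01,0],[0,0,0],0.6],
  [[-1.8,-0.05,0],[0,0,0],0.6],
  [[-2.2,-0.11,0],[0,0,0],0.6],
  [[-2.6,-0.18,0],[0,0,0],0.6],
  [[-3,-0.24,0],[0,0,0],0.6],
  [[-3.2,-0.27,0],[0,0,0],0.6],
  [[-3.2,-0.27,0],[0,0,0],0.6],
  [[-3.2,-0.27,0],[0,0,0],0.6],
])

```text
time_s: 8.47
position: [545.2, -216.4, 197.0]
tool_rot: [-0.078, 0.997, -0.0, 0.0]
ft_force: [0.0, 0.3, -0.3]
finger_gap: 11.0
```

```bash
python3 chk.py 10
```

```text
8.6667 [ 545.5 -216.2  197. ] [ 545.4 -216.2  196.9] [-0.1  1.   0.   0. ] [ 0.7  0.9 -0.4]
yaw 0.1560400023611884
bend low [197.6 259.1] point [197.2 248.1] arch top [188.7 196.9] x12 z-78 [195.4 251.1]
hole [196.5 255.4] wrist corner pred [array([267.7, 324.1]), array([354.1, 324.1]), array([268.1, 334.5]), array([353.8, 334.6])]
bend rel hole, rack frame [ 0.2  0.9 -1.5]
```

View pics/s10.png

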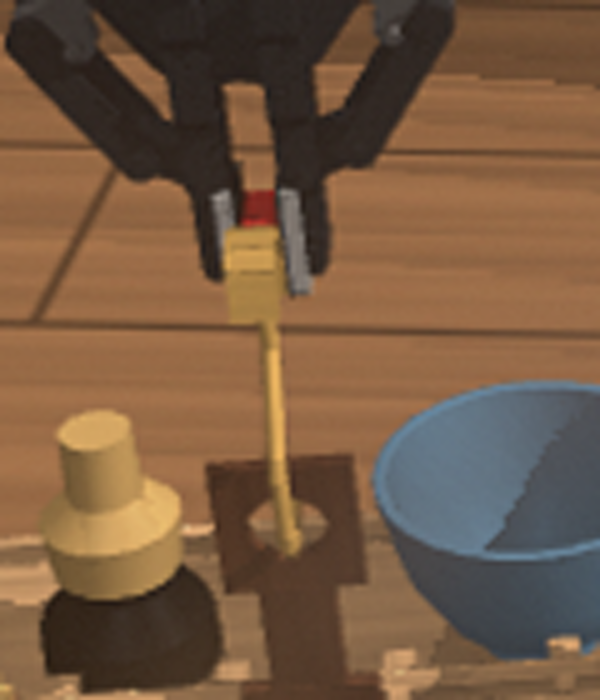

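View pics/w10.png

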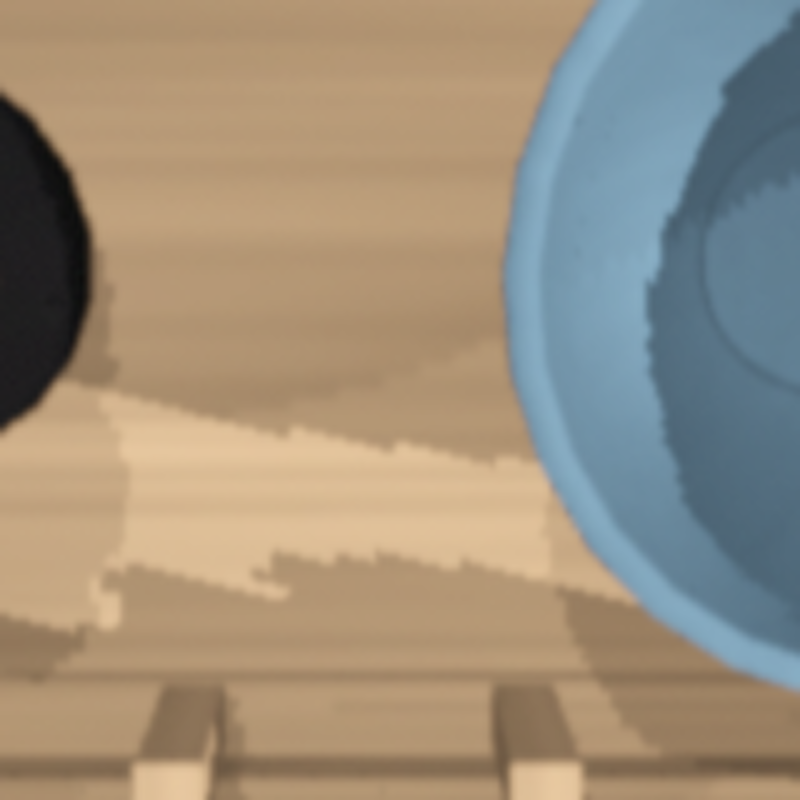

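Emit:
servo_tool([
  [[0,0,0.5],[0,0,0],0.6],
  [[0,0,1],[0,0,0],0.6],
  [[0,0,1.3],[0,0,0],0.6],
  [[0,0,1.6],[0,0,0],0.6],
  [[0,0,1.9],[0,0,0],0.6],
  [[0,0,2.3],[0,0,0],0.6],
  [[0,0,2.8],[0,0,0],0.6],
  [[0,0,3.3],[0,0,0],0.6],
  [[0,0,3.8],[0,0,0],0.6],
  [[0,0,3.8],[0,0,0],0.6],
])

```text
time_s: 9.5
position: [545.9, -216.6, 236.4]
tool_rot: [-0.078, 0.997, -0.0, 0.001]
ft_force: [0.1, -0.1, -1.1]
finger_gap: 10.9
```

```bash
python3 chk.py 11
```

```text
9.7 [ 545.3 -216.4  235.3] [ 545.  -216.3  234.7] [-0.1  1.   0.  -0. ] [-0.1  0.5 -1.9]
yaw 0.1557845794786355
bend low [194.8 238.9] point [194.3 227.7] arch top [185.4 173.7] x12 z-78 [192.4 230.2]
hole [196.5 255.4] wrist corner pred [array([274.4, 293.2]), array([348. , 293.2]), array([274.7, 302.3]), array([347.7, 302.3])]
bend rel hole, rack frame [-0.3  0.9 36.2]
```

View pics/s11.png

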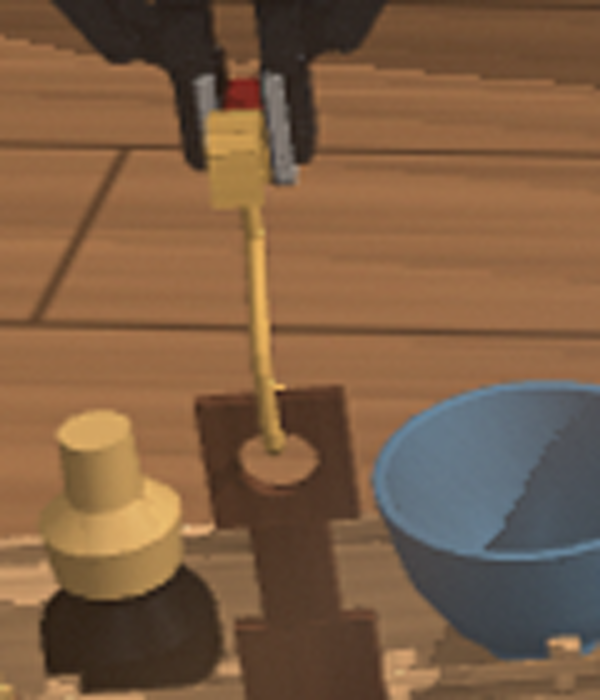

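Emit:
servo_tool([
  [[0,0,0.5],[0,0,0],0.6],
  [[0,0,1],[0,0,0],0.6],
  [[0,0,1.6],[0,0,0],0.6],
  [[0,0,2.3],[0,0,0],0.6],
  [[0,0,3],[0,0,0],0.6],
  [[0,0,3.8],[0,0,0],0.6],
  [[0,0,4.6],[0,0,0],0.6],
  [[0,0,5.4],[0,0,0],0.6],
  [[0,0,6.0],[0,0,0],0.6],
  [[0,0,6.3],[0,0,0],0.6],
  [[0,0,6.5],[0,0,0],0.6],
  [[0,0,6.5],[0,0,0],0.6],
])

```text
time_s: 10.7
position: [545.3, -216.4, 300.3]
tool_rot: [-0.078, 0.997, -0.0, 0.0]
ft_force: [0.4, 0.6, -1.0]
finger_gap: 11.1
```

```bash
sed -i 's/\[150:290,140:260\]/[110:270,130:270]/;s/fx=5,fy=5/fx=4,fy=4/' chk.py; python3 chk.py 12
```

```text
10.9 [ 545.  -216.3  299.5] [ 544.9 -216.3  299.4] [-0.1  1.   0.  -0. ] [ 0.3 -0.8 -1.9]
yaw 0.15574381789973185
bend low [189.6 202.3] point [189.1 190.9] arch top [179.4 131.4] x12 z-78 [187.  192.2]
hole [196.5 255.4] wrist corner pred [array([281.7, 257.1]), array([340.5, 257.1]), array([281.9, 264.6]), array([340.3, 264.7])]
bend rel hole, rack frame [ -0.4   0.9 100.9]
```

View pics/s12.png

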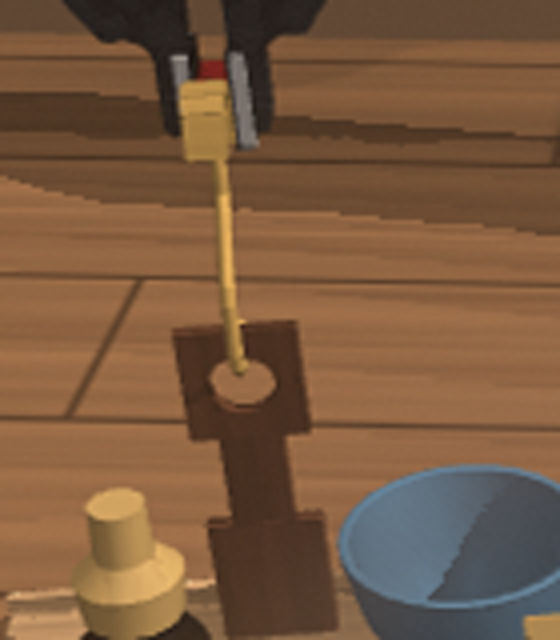

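Emit:
servo_tool([
  [[0,0.1,0.3],[0,0,0],0.6],
  [[0,0.4,0.7],[0,0,0],0.6],
  [[-0.15,0.9,1.1],[0,0,0],0.6],
  [[-0.27,1.6,1.5],[0,0,0],0.6],
  [[-0.4,2.4,1.8],[0,0,-0.2],0.6],
  [[-0.55,3.3,2],[0,0,-0.4],0.6],
  [[-0.72,4.3,2],[0,0,-0.6],0.6],
  [[-0.89,5.3,2],[0,0,-0.8],0.6],
  [[-1.07,6.4,2],[0,0,-1],0.6],
  [[-1.25,7.5,2],[0,0,-1.2],0.6],
  [[-1.43,8.6,2],[0,0,-1.4],0.6],
  [[-1.62,9.7,2],[0,0,-1.7],0.6],
])

```text
time_s: 11.9
position: [528.6, -118.0, 319.8]
tool_rot: [-0.063, 0.998, 0.0, -0.0]
ft_force: [1.1, -0.4, -0.9]
finger_gap: 11.2
```

Emit:
servo_tool([
  [[-0.2,1.2,0],[0,0,0],0.6],
  [[-0.42,2.5,0],[0,0,0],0.6],
  [[-0.65,3.9,0],[0,0,0],0.6],
  [[-0.9,5.4,0],[0,0,0],0.6],
  [[-1.15,6.9,0],[0,0,0],0.6],
  [[-1.4,8.4,0],[0,0,0],0.6],
  [[-1.65,9.9,0],[0,0,0],0.6],
  [[-1.9,11.4,0],[0,0,0],0.6],
  [[-2.16,12.9,0],[0,0,0],0.6],
  [[-2.41,14.4,0],[0,0,0],0.6],
  [[-2.66,15.9,0],[0,0,0],0.6],
  [[-2.91,17.4,0],[0,0,0],0.6],
])

```text
time_s: 12.9
position: [499.3, 56.2, 319.9]
tool_rot: [-0.063, 0.998, 0.0, -0.0]
ft_force: [-0.1, -0.0, -0.9]
finger_gap: 10.9
```

Emit:
servo_tool([
  [[-0.25,1.5,0],[0,0,0],0.6],
  [[-0.5,3,0],[0,0,0],0.6],
  [[-0.75,4.5,0],[0,0,0],0.6],
  [[-1,6,0],[0,0,0],0.6],
  [[-1.25,7.5,0],[0,0,0],0.6],
  [[-1.5,9,0],[0,0,0],0.6],
  [[-1.75,10.4,0],[0,0,0],0.6],
  [[-1.98,11.8,0],[0,0,0],0.6],
  [[-2.2,13.1,0],[0,0,0],0.6],
  [[-2.4,14.3,0],[0,0,0],0.6],
  [[-2.55,15.2,0],[0,0,0],0.6],
  [[-2.67,15.8,0],[0,0,0],0.6],
])

```text
time_s: 13.9
position: [472.4, 214.3, 319.9]
tool_rot: [-0.064, 0.998, 0.0, -0.0]
ft_force: [-0.2, 0.5, -0.5]
finger_gap: 10.8
```

Emit:
servo_tool([
  [[0,0.1,0],[0,0,0],0.6],
  [[0,0.1,0],[0,0,0],0.6],
  [[0,0.1,0],[0,0,0],0.6],
  [[0,0.1,0],[0,0,0],0.6],
  [[0,0.1,0],[0,0,0],0.6],
  [[0,0.1,0],[0,0,0],0.6],
  [[0,0.1,0],[0,0,0],0.6],
  [[0,0.1,0],[0,0,0],0.6],
  [[0,0.1,0],[0,0,0],0.6],
  [[0,0.1,0],[0,0,0],0.6],
  [[0,0.1,0],[0,0,0],0.6],
  [[0,0.1,0],[0,0,0],0.6],
])

```text
time_s: 14.9
position: [473.2, 213.7, 319.9]
tool_rot: [-0.063, 0.998, -0.0, -0.0]
ft_force: [-0.6, -0.2, -0.9]
finger_gap: 10.9
```

```bash
cat > chk2.py <<'E'
from h import *
import sys
np.set_printoptions(precision=1,suppress=True)
n=sys.argv[1];f=grab('scene');w=grab('wrist')
s=env.read_state();p=s['position'];q=s['tool_rot'];print(s['time_s'],p,s['ft_force'],s['finger_gap'],'yaw %.3f'%(-2*np.arctan2(q[0],q[1])),q)
r=np.array([593.3,249.8,272]);c,s_=np.cos(.126),np.sin(.126);R=np.array([[c,-s_,0],[s_,c,0],[0,0,1]])
print('hook in stand frame',R.T@(p-r)+[33,0,27.8])
im=cv2.cvtColor(f['color'],cv2.COLOR_RGB2BGR)[110:350,400:620];cv2.imwrite(f'pics/s{n}.png',cv2.resize(im,None,fx=2.5,fy=2.5,interpolation=cv2.INTER_CUBIC))
cv2.imwrite(f'pics/w{n}.png',cv2.cvtColor(w['color'],cv2.COLOR_RGB2BGR))
E
python3 chk2.py 13
```

```text
15.0 [473.2 213.6 319.9] [-0.9  0.6 -0.8] 10.724504963354907 yaw 0.126 [-0.1  1.   0.  -0. ]
hook in stand frame [-90.7 -20.8  75.7]
```

View pics/s13.png

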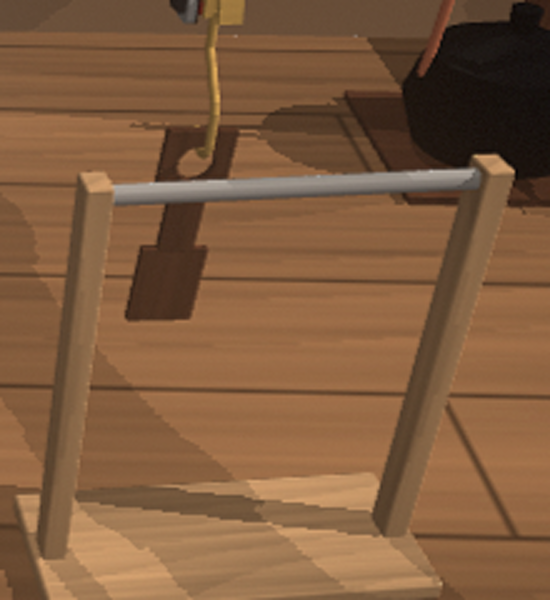

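View pics/w13.png

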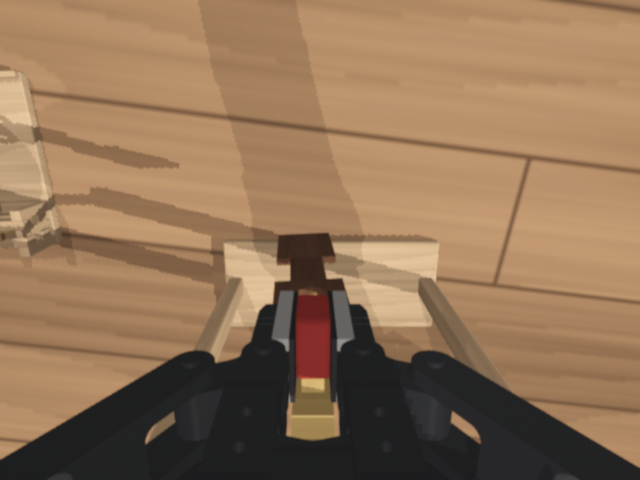

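Emit:
servo_tool([
  [[0,0,-0.3],[0,0,0],0.6],
  [[0,0,-0.8],[0,0,0],0.6],
  [[0,0,-1.4],[0,0,0],0.6],
  [[0,0,-2],[0,0,0],0.6],
  [[0,0,-2.6],[0,0,0],0.6],
  [[0,0,-3.2],[0,0,0],0.6],
  [[0,0,-3.8],[0,0,0],0.6],
  [[0,0,-4.3],[0,0,0],0.6],
  [[0,0,-4.6],[0,0,0],0.6],
  [[0,0,-4.8],[0,0,0],0.6],
  [[0,0,-4.8],[0,0,0],0.6],
  [[0,0,-4.8],[0,0,0],0.6],
])

```text
time_s: 16.0
position: [473.3, 213.7, 272.0]
tool_rot: [-0.063, 0.998, 0.0, 0.0]
ft_force: [0.6, 0.1, -1.5]
finger_gap: 10.7
```

Emit:
servo_tool([
  [[0.1,0.01,0],[0,0,0],0.6],
  [[0.3,0.04,0],[0,0,0],0.6],
  [[0.6,0.08,0],[0,0,0],0.6],
  [[1.0,0.13,0],[0,0,0],0.6],
  [[1.5,0.19,0],[0,0,0],0.6],
  [[2,0.25,0],[0,0,0],0.6],
  [[2.5,0.31,0],[0,0,0],0.6],
  [[3,0.38,0],[0,0,0],0.6],
  [[3.5,0.44,0],[0,0,0],0.6],
  [[4,0.5,0],[0,0,0],0.6],
  [[4.5,0.56,0],[0,0,0],0.6],
  [[5,0.62,0],[0,0,0],0.6],
])

```text
time_s: 17.0
position: [523.7, 219.9, 271.8]
tool_rot: [-0.063, 0.998, -0.0, -0.0]
ft_force: [-0.5, -1.0, -1.2]
finger_gap: 11.0
```

```bash
python3 chk2.py 14
```

```text
17.1 [524.  219.8 271.8] [ 0.4 -0.  -1.2] 11.07718831657536 yaw 0.126 [-0.1  1.   0.   0. ]
hook in stand frame [-39.5 -21.1  27.6]
```

View pics/s14.png

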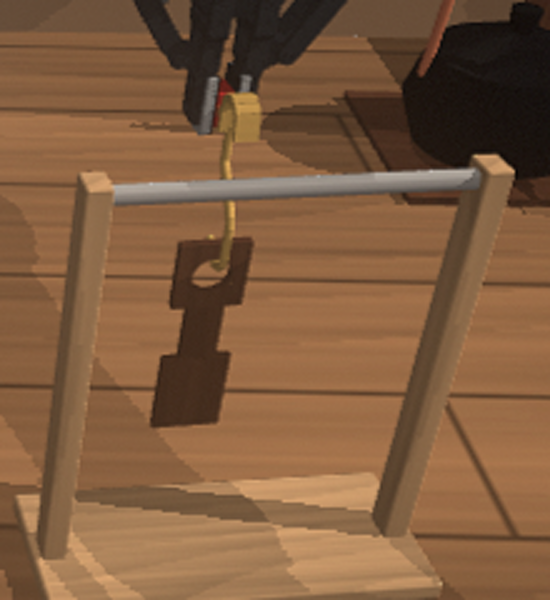

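View pics/w14.png

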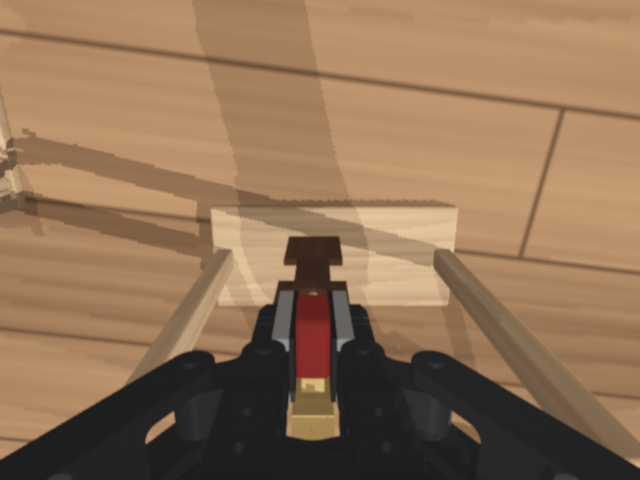

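Emit:
servo_tool([
  [[0.4,0.05,0],[0,0,0],0.6],
  [[0.8,0.1,0],[0,0,0],0.6],
  [[1.2,0.15,0],[0,0,0],0.6],
  [[1.6,0.2,0],[0,0,0],0.6],
  [[2,0.25,0],[0,0,0],0.6],
  [[2.4,0.3,0],[0,0,0],0.6],
  [[2.8,0.35,0],[0,0,0],0.6],
  [[3.2,0.4,0],[0,0,0],0.6],
  [[3.5,0.44,0],[0,0,0],0.6],
  [[3.8,0.48,0],[0,0,0],0.6],
  [[3.95,0.5,0],[0,0,0],0.6],
  [[3.95,0.5,0],[0,0,0],0.6],
])

```text
time_s: 18.1
position: [563.0, 224.8, 271.8]
tool_rot: [-0.063, 0.998, 0.0, -0.0]
ft_force: [1.3, 0.0, -1.3]
finger_gap: 11.0
```

```bash
python3 chk2.py 15
```

```text
18.2 [562.6 224.9 271.8] [ 0.7 -0.1 -0.7] 10.985571954317209 yaw 0.126 [-0.1  1.  -0.  -0. ]
hook in stand frame [ -0.6 -20.9  27.6]
```

View pics/s15.png

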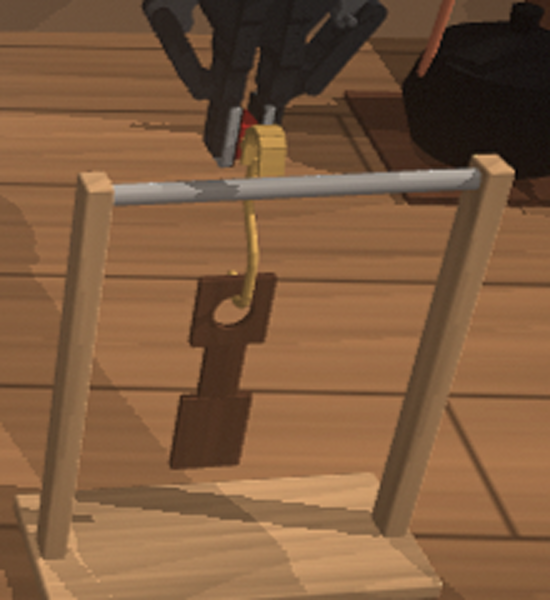

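Emit:
servo_tool([
  [[0.05,0,-0.4],[0,0,0],0.6],
  [[0.05,0,-0.8],[0,0,0],0.6],
  [[0.05,0,-1.2],[0,0,0],0.6],
  [[0.05,0,-1.6],[0,0,0],0.6],
  [[0.05,0,-2],[0,0,0],0.6],
  [[0.05,0,-2.3],[0,0,0],0.6],
  [[0.05,0,-2.5],[0,0,0],0.6],
  [[0.05,0,-2.65],[0,0,0],0.6],
  [[0.05,0,-2.72],[0,0,0],0.6],
  [[0.05,0,-2.72],[0,0,0],0.6],
  [[0.05,0,-2.72],[0,0,0],0.6],
  [[0.05,0,-2.72],[0,0,0],0.6],
])

```text
time_s: 19.2
position: [563.3, 224.9, 244.9]
tool_rot: [-0.063, 0.998, 0.0, 0.0]
ft_force: [-1.0, 1.0, -2.0]
finger_gap: 11.1
```

```bash
python3 chk2.py 16
```

```text
19.3 [563.3 224.9 244.9] [-0.4 -0.1 -0.9] 10.876018806251595 yaw 0.126 [-0.1  1.   0.   0. ]
hook in stand frame [  0.1 -21.    0.7]
```

View pics/s16.png

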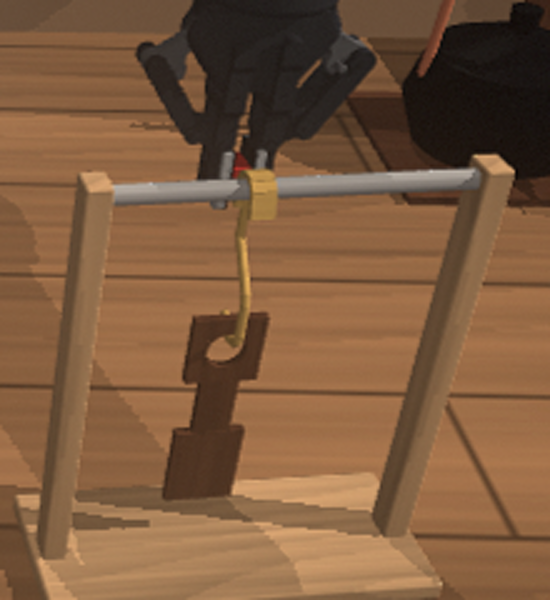

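View pics/w16.png

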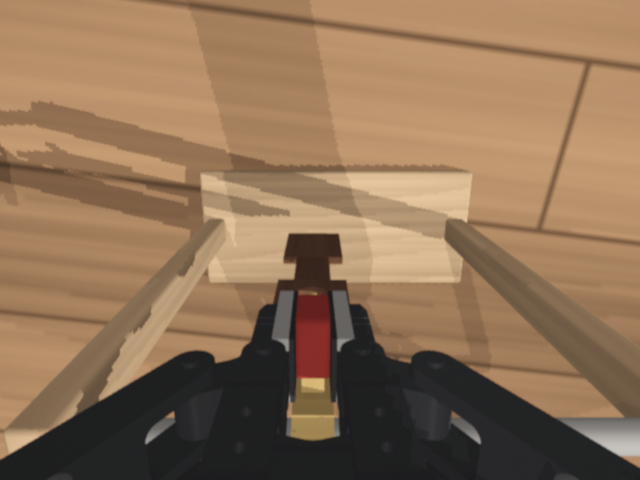

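Emit:
servo_tool([
  [[0,0,-0.03],[0,0,0],0.6],
  [[0,0,-0.06],[0,0,0],0.6],
  [[0,0,-0.09],[0,0,0],0.6],
  [[0,0,-0.09],[0,0,0],0.6],
  [[0,0,-0.09],[0,0,0],0.6],
  [[0,0,-0.09],[0,0,0],0.6],
  [[0,0,-0.09],[0,0,0],0.6],
  [[0,0,-0.09],[0,0,0],0.6],
])

```text
time_s: 19.97
position: [563.4, 224.9, 244.3]
tool_rot: [-0.063, 0.998, 0.0, 0.0]
ft_force: [-1.2, -1.0, 5.7]
finger_gap: 11.2
```

Emit:
servo_tool([
  [[0,0,0],[0,0,0],0.6],
  [[0,0,0],[0,0,0],0.6],
  [[0,0,0],[0,0,0],0.6],
  [[0,0,0],[0,0,0],0.6],
  [[0,0,0],[0,0,0],0.6],
  [[0,0,0],[0,0,0],0.6],
  [[0,0,0],[0,0,0],0.6],
  [[0,0,0],[0,0,0],0.6],
  [[0,0,0],[0,0,0],0.6],
  [[0,0,0],[0,0,0],0.6],
  [[0,0,0],[0,0,0],0.6],
  [[0,0,0],[0,0,0],0.6],
], newtons=20)

```text
time_s: 20.97
position: [563.4, 225.0, 244.3]
tool_rot: [-0.063, 0.998, 0.0, 0.0]
ft_force: [-1.5, -1.5, 5.1]
finger_gap: 10.9
```

Emit:
servo_tool([
  [[0,0,0],[0,0,0],1.1],
  [[0,0,0],[0,0,0],1.2],
  [[0,0,0],[0,0,0],1.4],
  [[0,0,0],[0,0,0],1.7],
  [[0,0,0],[0,0,0],2.2],
  [[0,0,0],[0,0,0],3],
  [[0,0,0],[0,0,0],4],
  [[0,0,0],[0,0,0],4],
  [[0,0,0],[0,0,0],4],
])

```text
time_s: 21.72
position: [563.1, 224.9, 243.8]
tool_rot: [-0.063, 0.998, 0.0, -0.0]
ft_force: [-1.2, 0.6, 0.8]
finger_gap: 40.2
```

```bash
python3 chk2.py 17
```

```text
21.8167 [563.2 224.9 243.8] [-0.9 -0.4 -0.1] 39.735031034901276 yaw 0.126 [-0.1  1.   0.  -0. ]
hook in stand frame [ -0.  -21.   -0.4]
```

View pics/s17.png

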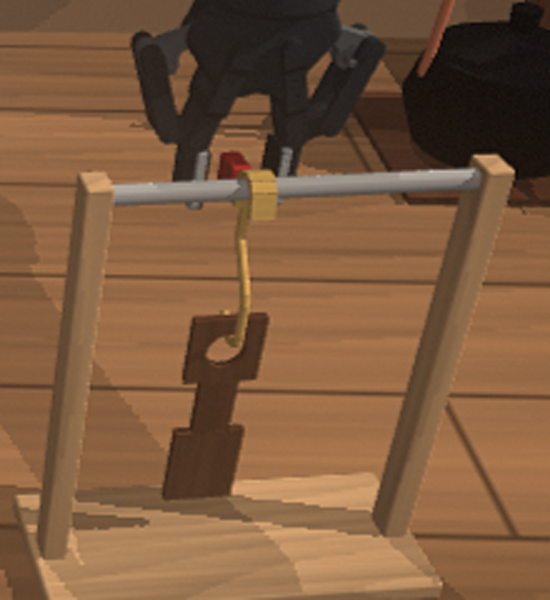

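View pics/w17.png

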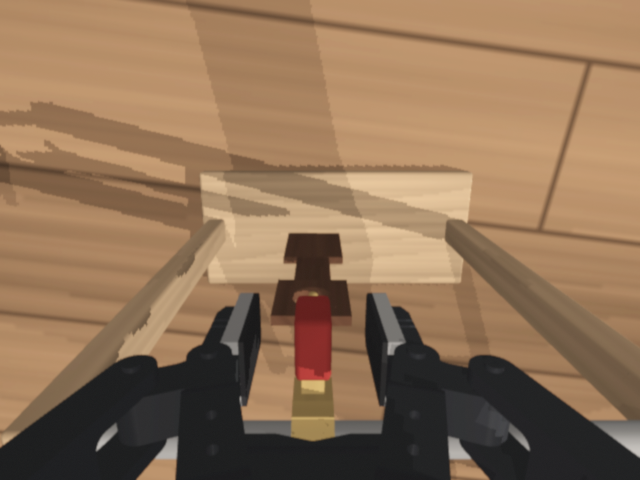

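Released, with the grip centred (u 296–331) between the open pads. I'll retreat straight up.

Emit:
servo_tool([
  [[0,0,1],[0,0,0],4],
  [[0,0,2.5],[0,0,0],4],
  [[0,0,4.5],[0,0,0],4],
  [[0,0,6.5],[0,0,0],4],
  [[0,0,9],[0,0,0],4],
  [[-3,0,11],[0,0,0],4],
  [[-6,0,12],[0,0,0],4],
  [[-9,0,12],[0,0,0],4],
  [[-12,0,12],[0,0,0],4],
  [[-14,0,12],[0,0,0],4],
  [[-14,0,12],[0,0,0],4],
  [[-14,0,12],[0,0,0],4],
])

```text
time_s: 22.82
position: [422.8, 225.2, 365.2]
tool_rot: [-0.064, 0.998, 0.0, 0.001]
ft_force: [0.4, -0.1, 0.1]
finger_gap: 40.1
```

Emit:
servo_tool([
  [[0,0,0],[0,0,0],4],
  [[0,0,0],[0,0,0],4],
  [[0,0,0],[0,0,0],4],
  [[0,0,0],[0,0,0],4],
  [[0,0,0],[0,0,0],4],
  [[0,0,0],[0,0,0],4],
  [[0,0,0],[0,0,0],4],
  [[0,0,0],[0,0,0],4],
  [[0,0,0],[0,0,0],4],
  [[0,0,0],[0,0,0],4],
  [[0,0,0],[0,0,0],4],
  [[0,0,0],[0,0,0],4],
])

```text
time_s: 23.82
position: [423.2, 224.8, 363.9]
tool_rot: [-0.063, 0.998, -0.0, 0.0]
ft_force: [-0.1, -0.4, -0.5]
finger_gap: 39.8
```

```bash
python3 chk2.py 18
python3 - <<'E'
from h import *
a=grab('scene','s18full.png')['color'].astype(int)
for i in range(6):
    grab('wrist'); b=grab('scene')['color'].astype(int)
    d=np.abs(a-b).max(2)[150:360,410:600]; print(i,(d>40).sum(),end=' ; ')
print(env.read_state()['time_s'])
E
```

```text
23.9167 [423.2 224.9 363.9] [ 0.7 -0.1  0.5] 39.87034026183621 yaw 0.126 [-0.1  1.   0.   0. ]
hook in stand frame [-138.9   -3.4  119.7]
0 0 ; 1 0 ; 2 0 ; 3 0 ; 4 0 ; 5 0 ; 24.5667
```

View pics/s18full.png

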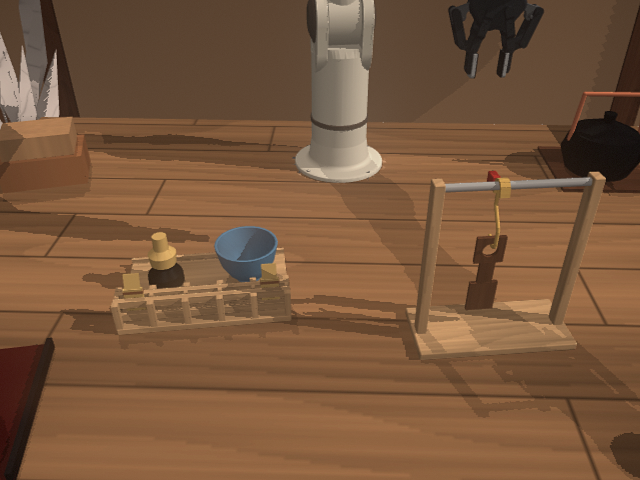

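View pics/w18.png

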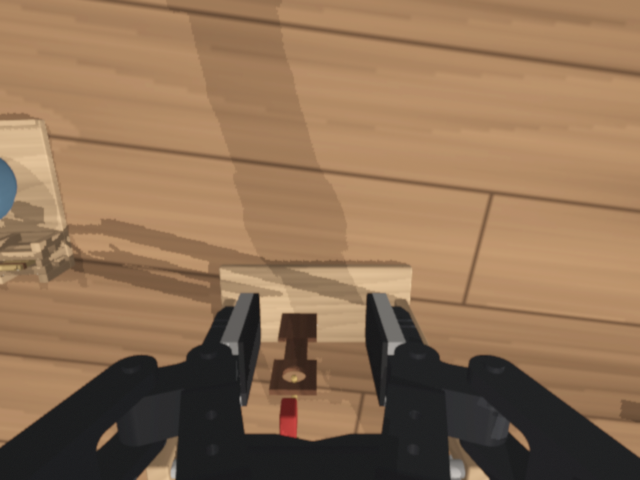

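```bash
python3 -c "
from workcell import env
print(env.finish_job())"
```

```text
the job is handed in; nothing more can be done
None
```

The spatula now hangs on the S-hook, back on the rail and let go, and I've handed the job in. It took about 25 s of the 72 s. The hand-in gave no verdict.

I took the hook off by its red grip, passed its lower bend through the spatula's hole from behind and lifted the spatula out of the middle slot. I then carried it over, set the hook's arch back on the rail and backed the gripper away upward.

**Last checks:**
- **Stillness:** the scene pictures around the rail did not change over the last 0.6 s.
- **Position:** the arch sits on the rail about 21 mm to the -y side (the rack's side) of its middle. The bend is in the hole, and the spatula looks upright against the posts (judged by eye).
- **Gripper:** it is open, well clear of the hook, and reads no contact force. It stayed above the spatula throughout. Finger contact with the spatula is not measured separately.
- **Scoops, bowl and whisk:** they look the same as at the start; I compared them by eye only.

**Disagreements:** the scene and top cameras differed by about 3 mm on the stand's position. I used the average and refined it with the wrist camera. The other small offsets, such as the hook tip to the hole, were within about 3 mm, and I corrected for them before inserting. No check failed.

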